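# Find the rocking corner of the carving turntable and shim it

## Robot

A 7-joint arm with a two-finger parallel gripper is mounted at the origin on the work surface. World frame = base frame: x ahead of the robot, y to its left, z up, the work surface at z = 0. Lengths are in m, angles in degrees, forces in N, time in s.
With the tool pointing down it reaches from about 0.425 to 1.025 m from the base axis. Payload 9.4 kg.
Tool frame: the origin (TCP) lies between the finger pads; the fingertips stand 19 mm ahead of it and the grasp point (between the pads) is the TCP (tcp_to_tips is the distance from the TCP to the fingertips, in m); z points along the fingers, y is the line along which they close (so a half turn about z gives the same grasp; the last joint's range is limited). The gripper opens to 93 mm and grips with 3 to 60 N. Pads are 15 mm wide; open, the fingers measure 128 mm over their backs; the gripper's body (75 mm by 188 mm) begins 65 mm behind the grasp point.
Start: joints at [63.616, 34.337, -0.143, 91.639, 0.103, 54.024, -4.572], TCP at [0.271, -0.672, 0.238] pointing down, gripper open.
Joint ranges: [-147.43, 147.43], [-19.82, 112.94], [-74.19, 73.91], [6.32, 146.72], [-59.91, 239.91], [6.04, 106.73], [-150.56, 150.56]. Speed limits (degrees/s): [127.2, 127.2, 172.46, 172.46, 180, 180, 180].

## Interface

Orientations are given as [roll, pitch, yaw] about the fixed x, y, z axes, in that order (R = Rz(yaw) Ry(pitch) Rx(roll)).
In Python, from rig import * gives the robot as it stands. The module is installed in compiled form; this text tells all that it offers.
- The arm moves only by the tool play_rows, never from a script. Its arguments are lists of equal length, an entry for each row: "hand": the opening, from 0 (shut) to 1 (fully open); "travel": the shift along the tool's x, y, z in m, a list of three; "rotation": the turn, a rotation vector about the tool's x, y, z in rad, a list of three. A call has 1 to 12 rows; each row is the pose to reach, as a shift and turn from the pose commanded when the call began, along the tool's axes at that moment; what a row does not reach only later rows make up. A row lasts 1/12 s, in which the tool goes at most 41.7 mm and 7.16 degrees, less where a joint would pass 70% of its speed; a pose out of reach is approached as far as the arm can. A call with a gripper value outside its range is refused whole. The fingers move at their own pace and stop on an object; the grip force is fixed at half the most. Time passes only in rows, so rows that repeat a pose let the fingers close. It gives the time, the measured TCP pose, the force, the opening and the grip force at its end, in the units of the state.
- read_state(): the state, without advancing time (a new reading comes with each control period).
- camera(name): name is "scene" or "top" or "wrist"; returns the picture (400x640x3 uint8, blue, green, red); there is no depth.
- camera_info(name): a dict with "fx", "fy", "cx", "cy" (pixels), "k1" (the pictures are not rectified: a ray, as slopes to the right and down, at radius r is drawn at 1 + k1 r^2 times it, then the intrinsics apply), "rvec" (rotation vector, rad) and "tvec" (3), from world to camera coordinates, as OpenCV has them. Camera axes: x right, y down, z forward; pixel columns grow to the right and rows downward; lengths in m; the calibration is good to about 2 mm. A picture is of the moment at which its call begins: read the wrist's pose just before it. camera_info takes no time and is no camera call; for the wrist camera it gives the pose at the moment of the call.
- close_job(): hands the job in; it is judged then, once.
The state is a dict: "time": time; "q": joint angles; "qd": joint speeds; "tau": joint torques, N m; "tcp_pos": TCP position; "ee_rot": TCP orientation; "contact_force": force on the tool from outside, world axes, zero at the start; "moment": the same for the moment, N m; "finger_gap": finger opening in m; "gripper_force": force on a finger pad.
Only numpy, scipy, OpenCV 4.12 (cv2) and the standard library are available. Lean on these libraries where they do the work, as an engineer would, in place of code of your own. Each camera call takes 0.05 s, during which the arm holds its last target. There are 200 camera calls.

## Task

The carving turntable rocks on one of its four feet: press down on its corners with closed fingertips, one at a time, to find the corner that gives, then press that corner's raised shim tab down until it lies fully flat. Press nothing but corners and that one tab: leave the other three shims raised, do not lift or shift the turntable, and leave the things around it alone.

Things in the scene. Friction and masses are not known exactly. Their poses are not given: they have to be found in the camera images.
- turntable: carving turntable, 2.5 kg: grey steel plate 160 x 140 x 10 mm with four arms, each ending in a corner ear 40 (x) by 44 (y) by 10 mm; a wooden disc 144 mm across on the middle, 40 mm tall in all. Origin: centre of the plate's underside, 43.5 mm above the table; x away from the robot at yaw 0, z up. Each ear rests on a foot, on a rubber mat 3 mm thick, 380 x 360 mm
- corner_front_left (a point): front left ear (near side seen from the robot): centre of its flat top, over its foot, 53.5 mm above the table at rest; at (-70, 115) mm in turntable x, y. Three of the ears are solid (yield under 1.5 mm); one, not visible which, sinks about 5 mm under some 10 N and springs back
- corner_front_right (a point): front right ear (near side seen from the robot): centre of its flat top, over its foot, 53.5 mm above the table at rest; at (-70, -115) mm in turntable x, y. Three of the ears are solid (yield under 1.5 mm); one, not visible which, sinks about 5 mm under some 10 N and springs back
- corner_back_left (a point): back left ear (far side seen from the robot): centre of its flat top, over its foot, 53.5 mm above the table at rest; at (70, 115) mm in turntable x, y. Three of the ears are solid (yield under 1.5 mm); one, not visible which, sinks about 5 mm under some 10 N and springs back
- corner_back_right (a point): back right ear (far side seen from the robot): centre of its flat top, over its foot, 53.5 mm above the table at rest; at (70, -115) mm in turntable x, y. Three of the ears are solid (yield under 1.5 mm); one, not visible which, sinks about 5 mm under some 10 N and springs back
- shim_a (a joint): fold-down steel shim tab of one ear (letters are dealt to the corners afresh each time), 24 mm wide, 3 mm thick. Value in rad: 0 to 0.08 as found (raised about 45 degrees), 0.85 flat (level, upper face 18.5 mm above the table). Stiff hinge: about 3 N at the tab point moves it and it stays where left. Flat, its cam fills the gap under the ear; at solid ears it binds half way
- shim_a_tab (a point): pressing point on top of shim a's tab, mid-width, 15 mm from its free end, 65 mm from its hinge pin. The pin is 17 mm above the table and 10 mm towards turntable -x (the robot's side) from its ear's centre; the tab reaches 80 mm from it towards -x. As found the point is about 67 mm up and 53 mm from its ear's centre; pushed straight down there the tab goes flat
- shim_b (a joint): fold-down steel shim tab of one ear (letters are dealt to the corners afresh each time), 24 mm wide, 3 mm thick. Value in rad: 0 to 0.08 as found (raised about 45 degrees), 0.85 flat (level, upper face 18.5 mm above the table). Stiff hinge: about 3 N at the tab point moves it and it stays where left. Flat, its cam fills the gap under the ear; at solid ears it binds half way
- shim_b_tab (a point): pressing point on top of shim b's tab, mid-width, 15 mm from its free end, 65 mm from its hinge pin. The pin is 17 mm above the table and 10 mm towards turntable -x (the robot's side) from its ear's centre; the tab reaches 80 mm from it towards -x. As found the point is about 67 mm up and 53 mm from its ear's centre; pushed straight down there the tab goes flat
- shim_c (a joint): fold-down steel shim tab of one ear (letters are dealt to the corners afresh each time), 24 mm wide, 3 mm thick. Value in rad: 0 to 0.08 as found (raised about 45 degrees), 0.85 flat (level, upper face 18.5 mm above the table). Stiff hinge: about 3 N at the tab point moves it and it stays where left. Flat, its cam fills the gap under the ear; at solid ears it binds half way
- shim_c_tab (a point): pressing point on top of shim c's tab, mid-width, 15 mm from its free end, 65 mm from its hinge pin. The pin is 17 mm above the table and 10 mm towards turntable -x (the robot's side) from its ear's centre; the tab reaches 80 mm from it towards -x. As found the point is about 67 mm up and 53 mm from its ear's centre; pushed straight down there the tab goes flat
- shim_d (a joint): fold-down steel shim tab of one ear (letters are dealt to the corners afresh each time), 24 mm wide, 3 mm thick. Value in rad: 0 to 0.08 as found (raised about 45 degrees), 0.85 flat (level, upper face 18.5 mm above the table). Stiff hinge: about 3 N at the tab point moves it and it stays where left. Flat, its cam fills the gap under the ear; at solid ears it binds half way
- shim_d_tab (a point): pressing point on top of shim d's tab, mid-width, 15 mm from its free end, 65 mm from its hinge pin. The pin is 17 mm above the table and 10 mm towards turntable -x (the robot's side) from its ear's centre; the tab reaches 80 mm from it towards -x. As found the point is about 67 mm up and 53 mm from its ear's centre; pushed straight down there the tab goes flat
- offcut: a light wooden offcut 70 x 35 x 28 mm lying on the mat in front of the turntable; a bystander, to be left alone (origin: middle of its underside)
- wedge_block: a dark wooden block 30 x 60 x 30 mm lying on the mat behind the turntable; a bystander, to be left alone (origin: middle of its underside)
- mallet: a hammer lying to the left; a bystander, to be left alone (origin: middle of its underside)
- scraper: a scraper lying to the right; a bystander, to be left alone (origin: middle of its underside)
- glue: a white glue bottle, 60 mm across and 160 mm tall, at the left; a bystander, to be left alone (origin: middle of its underside)
- wax: a round can, 72 mm across and 60 mm tall, at the right; a bystander, to be left alone (origin: middle of its underside)

How it is judged:
By the outcome, as a careful person would: the job done as asked, in the order asked, and still so for the second after the job is handed in, with the robot touching nothing.
It also fails if it takes over 51 s, if anything falls off the work surface, if the arm or the gripper's body presses on something with over 40 N, if the wrist force passes 120 N, or if a joint passes its speed limit or range.

## Working session

There is one attempt and no reset: what is moved stays moved. The work goes in short steps, Python scripts to look and compute and a tool call to move; the robot and the scene stay as the last step left them, time stands still between calls to the robot, and variables do not carry over. Pictures are saved under pics/ and viewed, at most 10 in all, crops included, and the job is handed in when it is done.

Besides the shell and the picture viewer there is one more tool, called after ">>>" as name(argument=value, ...), one argument or row to a line, values as JSON. play_rows: Moves the arm, as the interface text tells. Its arguments: {"type":"object","properties":{"hand":{"type":"array"},"travel":{"type":"array"},"rotation":{"type":"array"}},"required":["hand","travel","rotation"]}

```bash
mkdir -p pics
python3 - <<'E'
from rig import *
import cv2
s=read_state();print(s)
for n in("top","scene"):
    cv2.imwrite(f"pics/{n}0.png",camera(n));print(camera_info(n))
E
```

```text
{'time': 0.0, 'q': array([63.61575508, 34.38510699, -0.14699361, 91.67968902,  0.10343691,
       54.02459784, -4.57007998]), 'qd': array([ 0.07880324,  0.06027631,  0.0588255 , -0.01052898,  0.07391803,
       -0.00083359, -0.05137195]), 'tau': array([ 2.41488769e-04, -7.65072370e+01,  1.49775222e+00, -2.52350199e+01,
       -5.24060091e-02,  1.71002263e-02,  2.20632292e-04]), 'tcp_pos': array([ 0.27129543, -0.67183615,  0.23675993]), 'ee_rot': array([-1.79911069e+02,  7.70894622e-03,  2.19963717e+01]), 'contact_force': array([-0.68020336, -0.30401713, -0.35515494]), 'moment': array([ 0.02740723,  0.00638047, -0.02056889]), 'gripper_force': 0.0, 'finger_gap': 0.0932326935066509}
{'fx': 481.83002242015107, 'fy': 481.83002242015107, 'cx': 320.0841369258528, 'cy': 193.2355645120161, 'k1': 0.04836387969288197, 'rvec': array([ 2.16425893, -2.17018278,  0.09346507]), 'tvec': array([0.00823155, 0.57656704, 1.22888442])}
{'fx': 386.6976608518974, 'fy': 386.6976608518974, 'cx': 317.8291895780035, 'cy': 209.46615120226096, 'k1': -0.03372991734330962, 'rvec': array([ 2.3196131 ,  1.14672512, -0.33749035]), 'tvec': array([-0.3630955 , -0.34687444,  1.35380444])}
```

View pics/top0.png

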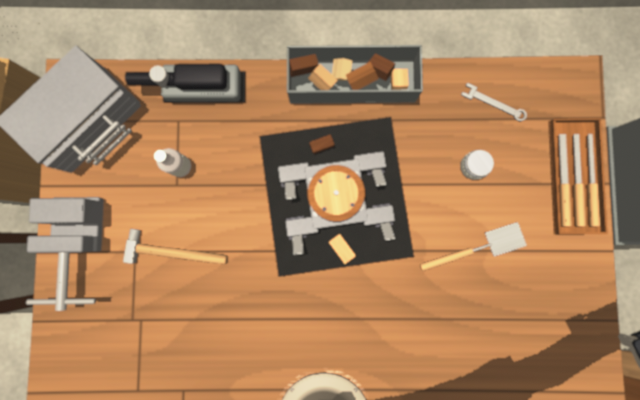

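View pics/scene0.png

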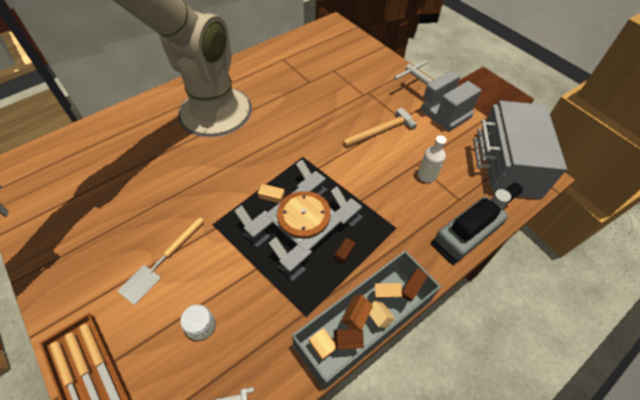

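The turntable sits on the mat with the disc near (336,192) in the top view; the ears are near (293,172), (372,161), (300,228) and (380,217). Tabs hang toward the robot. Next I measure these.

```bash
cat > h.py <<'E'
from rig import *
import cv2, numpy as np
def ray(n,uv,z,ci=None):
    c=ci or camera_info(n); R=cv2.Rodrigues(c["rvec"])[0]; o=-R.T@c["tvec"]
    out=[]
    for u,v in np.atleast_2d(uv):
        d=np.array([(u-c["cx"])/c["fx"],(v-c["cy"])/c["fy"]]); p=d.copy()
        for _ in range(8): p=d/(1+c["k1"]*(p@p))
        w=R.T@np.r_[p,1]; out.append((o+w*(z-o[2])/w[2])[:2])
    return np.array(out)
def proj(n,P,ci=None):
    c=ci or camera_info(n); R=cv2.Rodrigues(c["rvec"])[0]
    q=np.atleast_2d(P)@R.T+c["tvec"]; p=q[:,:2]/q[:,2:]; p=p*(1+c["k1"]*(p**2).sum(1,keepdims=True))
    return p*c["fx"]+[c["cx"],c["cy"]]
E
python3 - <<'E'
from h import *
im=cv2.imread("pics/top0.png"); hsv=cv2.cvtColor(im,cv2.COLOR_BGR2HSV)
roi=np.zeros(im.shape[:2],np.uint8); roi[125:270,262:412]=255
disc=cv2.inRange(hsv,(5,90,90),(30,255,255))&roi
for c in cv2.findContours(disc,cv2.RETR_EXTERNAL,2)[0]:
    if cv2.contourArea(c)>60:
        r=cv2.minAreaRect(c); print("wood",r,cv2.contourArea(c),ray("top",r[0],.0835),ray("top",r[0],.03))
# ears: bright grey tops; ear = compact rect
g=cv2.inRange(hsv,(0,0,140),(180,50,255))&roi
print(np.unique(hsv[161:163,368:376,2]),np.unique(hsv[184,378:386,2]))
mats=cv2.inRange(hsv,(0,0,0),(180,255,75)); cs=max(cv2.findContours(mats&roi,0,2)[0],key=cv2.contourArea)
cv2.imwrite("pics/crop.png",cv2.resize(im[130:265,262:412],None,fx=5.3,fy=4.4*1.0,interpolation=cv2.INTER_CUBIC) if 0 else cv2.resize(im[140:262,262:412],None,fx=4.8,fy=4.8,interpolation=cv2.INTER_CUBIC))
big=cv2.resize(g[140:262,262:412],None,fx=4.8,fy=4.8)
cv2.imwrite("pics/g.png",big)
E
```

```text
wood ((367.0, 263.0), (12.0, 88.0), 90.0) 536.0 [[ 0.39899471 -0.10854969]] [[ 0.39645532 -0.1131454 ]]
wood ((341.7630310058594, 248.5404510498047), (30.1595458984375, 16.396902084350586), 53.746158599853516) 453.0 [[ 0.43424866 -0.04696934]] [[ 0.43328739 -0.04880843]]
wood ((335.7500305175781, 192.75), (55.86143493652344, 55.154327392578125), 45.0) 2473.0 [[ 0.57229694 -0.0329371 ]] [[ 0.57751532 -0.03414805]]
wood ((270.0, 210.5), (16.0, 117.0), 0.0) 888.0 [[0.52851272 0.13064461]] [[0.53177112 0.1367563 ]]
wood ((321.3211364746094, 142.8832244873047), (11.790135383605957, 22.89678382873535), 70.01689910888672) 233.0 [[0.69847922 0.00269967]] [[0.70934608 0.00308397]]
wood ((401.5, 185.5), (120.99998474121094, 18.999996185302734), 90.0) 1162.5 [[ 0.58989048 -0.19653327]] [[ 0.59589642 -0.20506751]]
wood ((299.5, 130.0), (10.0, 75.0), 90.0) 373.0 [[0.73165346 0.05767218]] [[0.74400534 0.0605173 ]]
[198 199 200 201 202] [149 163 165 173 178 184]
```

View pics/crop.png

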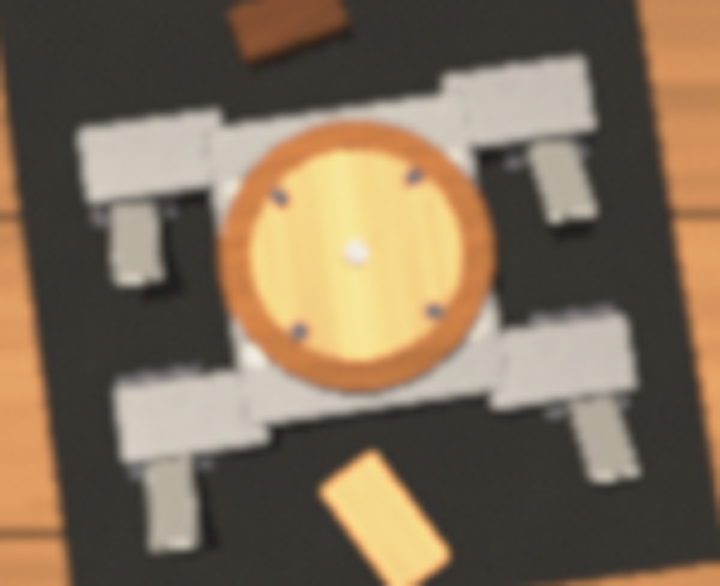

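The crop shows all four ears, level, with yaw of about +8°, and the tabs standing toward the robot. Ear outer corners in the crop are BL (78,130)/(90,202), BR (585,57)/(597,130), FL (114,382)/(124,462) and FR (627,315)/(637,388).

Run:
```python
from h import *
uv=np.array([(78,130),(90,202),(585,57),(597,130),(114,382),(124,462),(627,315),(637,388)],float)
uv=(uv+.5)/4.8-.5+[262,140]
L=np.array([(90,137),(50,137),(90,-137),(50,-137),(-50,137),(-90,137),(-50,-137),(-90,-137)])/1e3
W=ray("top",uv,.0535)
U,S,Vt=np.linalg.svd((L-L.mean(0)).T@(W-W.mean(0))); R=Vt.T@U.T; t=W.mean(0)-R@L.mean(0)
yaw=np.arctan2(R[1,0],R[0,0]); print(np.degrees(yaw),t, "res mm",np.round((W-(L@R.T+t))*1e3,1))
s=read_state(); from scipy.spatial.transform import Rotation as Ro
print(s['tcp_pos'],s['ee_rot'])
for n,l in dict(FL=(-70,115),FR=(-70,-115),BL=(70,115),BR=(70,-115)).items():
    l=np.array(l)/1e3; e=R@l+t; k=R@(l+[-.053,0])+t; print(n,e.round(4),"tab",k.round(4),proj("top",np.r_[k,.067]).round(1))
```

```text
7.88373615630752 [ 0.57394693 -0.03383893] res mm [[-1.3  0.5]
 [-0.5 -0.6]
 [-0.5  0.4]
 [-0.4  0.1]
 [ 2.5 -0.2]
 [-0.1 -0.2]
 [-0.3 -0.5]
 [ 0.7  0.4]]
[ 0.27128798 -0.6718821   0.23685456] [-1.79919800e+02  7.84623118e-03  2.19939786e+01]
FL [0.4888 0.0705] tab [0.4363 0.0632] [[297.4 247.7]]
FR [ 0.5204 -0.1574] tab [ 0.4679 -0.1646] [[388.6 234.8]]
BL [0.6275 0.0897] tab [0.575  0.0824] [[290.  192.5]]
BR [ 0.6591 -0.1382] tab [ 0.6066 -0.1454] [[380.  179.8]]
```

>>> play_rows(
  hand=[0,0,0,0,0,0,0,0,0,0,0,0],
  travel=[
    [0.424,-0.384,0],
    [0.424,-0.384,0],
    [0.424,-0.384,0],
    [0.424,-0.384,0],
    [0.424,-0.384,0],
    [0.424,-0.384,0],
    [0.424,-0.384,0],
    [0.424,-0.384,0],
    [0.424,-0.384,0],
    [0.424,-0.384,0],
    [0.424,-0.384,0],
    [0.424,-0.384,0],
  ],
  rotation=[
    [0,0,0.246],
    [0,0,0.246],
    [0,0,0.246],
    [0,0,0.246],
    [0,0,0.246],
    [0,0,0.246],
    [0,0,0.246],
    [0,0,0.246],
    [0,0,0.246],
    [0,0,0.246],
    [0,0,0.246],
    [0,0,0.246],
  ],
)

```text
time: 1.1
tcp_pos: [0.4898, -0.2203, 0.2375]
ee_rot: [-180.0, 0.0, 7.9]
contact_force: [1.4, -0.3, -0.5]
finger_gap: 0.0176
gripper_force: 0.0
```

>>> play_rows(
  hand=[0,0,0,0,0,0,0,0,0],
  travel=[
    [0.039,-0.058,0],
    [0.039,-0.058,0],
    [0.039,-0.058,0.03],
    [0.039,-0.058,0.07],
    [0.039,-0.058,0.11],
    [0.039,-0.058,0.14],
    [0.039,-0.058,0.153],
    [0.039,-0.058,0.153],
    [0.039,-0.058,0.153],
  ],
  rotation=[
    [0,0,0],
    [0,0,0],
    [0,0,0],
    [0,0,0],
    [0,0,0],
    [0,0,0],
    [0,0,0],
    [0,0,0],
    [0,0,0],
  ],
)

```text
time: 1.85
tcp_pos: [0.5197, -0.1594, 0.084]
ee_rot: [-180.0, 0.1, 7.9]
contact_force: [0.0, 0.5, -0.6]
finger_gap: 0.0007
gripper_force: 0.0
```

Run:
```python
from h import *
s=read_state();print(s['tcp_pos'],s['ee_rot'],s['contact_force'],s['finger_gap'])
cv2.imwrite("pics/w1.png",camera("wrist"))
c=camera_info("wrist");print(proj("wrist",[[.5204,-.1574,.0535],[.4679,-.1646,.067]],c))
```

```text
[ 0.51966659 -0.15935391  0.08403627] [-1.79962361e+02  1.10866043e-01  7.89714120e+00] [ 0.04842436  0.49019275 -0.59766392] 0.0006645786689403187
[[310.52441402 246.80955066]
 [310.56337032 333.09917857]]
```

View pics/w1.png

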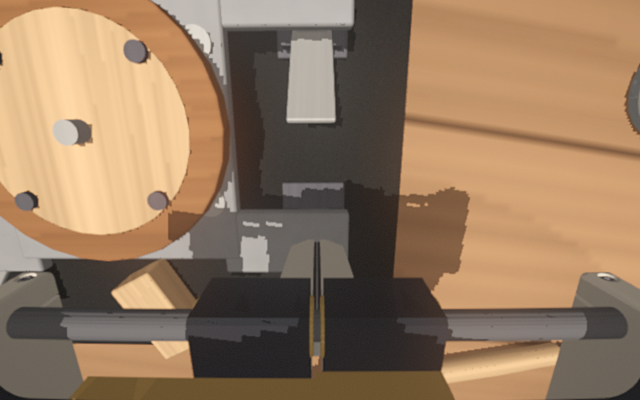

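The wrist picture shows the closed fingertips just above the front right ear at about (317,250), as projected (310,247). Its tab is hidden behind the gripper, clear of the tips. Pressing gently.

>>> play_rows(
  hand=[0,0,0,0,0,0],
  travel=[
    [0,-0.002,0.006],
    [0,-0.002,0.009],
    [0,-0.002,0.011],
    [0,-0.002,0.012],
    [0,-0.002,0.013],
    [0,-0.002,0.013],
  ],
  rotation=[
    [0,0,0],
    [0,0,0],
    [0,0,0],
    [0,0,0],
    [0,0,0],
    [0,0,0],
  ],
)

```text
time: 2.4
tcp_pos: [0.52, -0.1575, 0.0727]
ee_rot: [180.0, -0.0, 7.9]
contact_force: [-1.9, 1.2, 11.3]
finger_gap: 0.0004
gripper_force: 5.9
```

>>> play_rows(
  hand=[0,0,0,0],
  travel=[
    [0,0,0.001],
    [0,0,0.0015],
    [0,0,0.0015],
    [0,0,0.0015],
  ],
  rotation=[
    [0,0,0],
    [0,0,0],
    [0,0,0],
    [0,0,0],
  ],
)

```text
time: 2.73
tcp_pos: [0.52, -0.1575, 0.0725]
ee_rot: [180.0, -0.1, 7.9]
contact_force: [-6.0, 2.3, 31.4]
finger_gap: 0.001
gripper_force: 15.3
```

FR is solid (31 N with no sink). Next is BR.

>>> play_rows(
  hand=[0,0,0,0,0,0,0,0,0,0,0,0],
  travel=[
    [0,0,-0.035],
    [0,0,-0.075],
    [0.035,0,-0.075],
    [0.075,0,-0.075],
    [0.115,0,-0.075],
    [0.14,0,-0.075],
    [0.14,0,-0.075],
    [0.14,0,-0.04],
    [0.14,0,-0.015],
    [0.14,0,-0.006],
    [0.14,0,-0.003],
    [0.14,0,-0.002],
  ],
  rotation=[
    [0,0,0],
    [0,0,0],
    [0,0,0],
    [0,0,0],
    [0,0,0],
    [0,0,0],
    [0,0,0],
    [0,0,0],
    [0,0,0],
    [0,0,0],
    [0,0,0],
    [0,0,0],
  ],
)

```text
time: 3.73
tcp_pos: [0.6562, -0.138, 0.0728]
ee_rot: [-179.9, 0.2, 7.9]
contact_force: [-7.4, 2.1, 15.8]
finger_gap: 0.0006
gripper_force: 7.7
```

>>> play_rows(
  hand=[0,0,0,0],
  travel=[
    [0,0,0.001],
    [0,0,0.001],
    [0,0,0.001],
    [0,0,0.001],
  ],
  rotation=[
    [0,0,0],
    [0,0,0],
    [0,0,0],
    [0,0,0],
  ],
)

```text
time: 4.07
tcp_pos: [0.6562, -0.138, 0.0728]
ee_rot: [-179.9, 0.2, 7.9]
contact_force: [-8.6, 2.6, 12.6]
finger_gap: 0.0006
gripper_force: 6.6
```

BR is solid: 13–16 N and no sink. Next is BL.

>>> play_rows(
  hand=[0,0,0,0,0,0,0,0,0,0,0,0],
  travel=[
    [0,0,-0.035],
    [0,0,-0.075],
    [0,-0.035,-0.075],
    [0,-0.075,-0.075],
    [0,-0.115,-0.075],
    [0,-0.155,-0.075],
    [0,-0.195,-0.075],
    [0,-0.23,-0.075],
    [0,-0.23,-0.075],
    [0,-0.23,-0.075],
    [0,-0.23,-0.04],
    [0,-0.23,-0.015],
  ],
  rotation=[
    [0,0,0],
    [0,0,0],
    [0,0,0],
    [0,0,0],
    [0,0,0],
    [0,0,0],
    [0,0,0],
    [0,0,0],
    [0,0,0],
    [0,0,0],
    [0,0,0],
    [0,0,0],
  ],
)

```text
time: 5.07
tcp_pos: [0.6277, 0.088, 0.0866]
ee_rot: [180.0, -0.2, 7.8]
contact_force: [0.6, -0.1, -0.5]
finger_gap: 0.0001
gripper_force: 0.0
```

>>> play_rows(
  hand=[0,0,0,0,0,0,0,0],
  travel=[
    [0,0,0],
    [0,0,0.005],
    [0,0,0.009],
    [0,0,0.011],
    [0,0,0.013],
    [0,0,0.0145],
    [0,0,0.015],
    [0,0,0.015],
  ],
  rotation=[
    [0,0,0],
    [0,0,0],
    [0,0,0],
    [0,0,0],
    [0,0,0],
    [0,0,0],
    [0,0,0],
    [0,0,0],
  ],
)

```text
time: 5.73
tcp_pos: [0.6274, 0.0894, 0.0728]
ee_rot: [180.0, -0.1, 7.9]
contact_force: [-2.4, -1.1, 11.3]
finger_gap: 0.0005
gripper_force: 5.3
```

>>> play_rows(
  hand=[0,0,0,0],
  travel=[
    [0,0,0.001],
    [0,0,0.0015],
    [0,0,0.0015],
    [0,0,0.0015],
  ],
  rotation=[
    [0,0,0],
    [0,0,0],
    [0,0,0],
    [0,0,0],
  ],
)

```text
time: 6.07
tcp_pos: [0.6275, 0.0894, 0.0726]
ee_rot: [-180.0, -0.1, 7.9]
contact_force: [-5.4, -0.6, 24.3]
finger_gap: 0.0003
gripper_force: 12.3
```

>>> play_rows(
  hand=[0,0,0,0,0,0,0,0,0,0],
  travel=[
    [0,0,-0.035],
    [0,0,-0.075],
    [-0.035,0,-0.075],
    [-0.075,0,-0.075],
    [-0.115,0,-0.075],
    [-0.14,0,-0.075],
    [-0.14,0,-0.075],
    [-0.14,0,-0.075],
    [-0.14,0,-0.04],
    [-0.14,0,-0.015],
  ],
  rotation=[
    [0,0,0],
    [0,0,0],
    [0,0,0],
    [0,0,0],
    [0,0,0],
    [0,0,0],
    [0,0,0],
    [0,0,0],
    [0,0,0],
    [0,0,0],
  ],
)

```text
time: 6.9
tcp_pos: [0.4912, 0.0711, 0.0847]
ee_rot: [-180.0, -0.3, 7.9]
contact_force: [0.1, -0.1, 0.1]
finger_gap: 0.0007
gripper_force: 0.0
```

>>> play_rows(
  hand=[0,0,0,0,0,0,0,0],
  travel=[
    [0,0,0],
    [0,0,0.005],
    [0,0,0.009],
    [0,0,0.011],
    [0,0,0.012],
    [0,0,0.013],
    [0,0,0.014],
    [0,0,0.014],
  ],
  rotation=[
    [0,0,0],
    [0,0,0],
    [0,0,0],
    [0,0,0],
    [0,0,0],
    [0,0,0],
    [0,0,0],
    [0,0,0],
  ],
)

```text
time: 7.57
tcp_pos: [0.4887, 0.0705, 0.0712]
ee_rot: [-180.0, -0.1, 7.9]
contact_force: [-0.1, 0.4, 4.5]
finger_gap: 0.0005
gripper_force: 2.6
```

>>> play_rows(
  hand=[0,0,0,0,0],
  travel=[
    [0,0,0.0015],
    [0,0,0.003],
    [0,0,0.004],
    [0,0,0.004],
    [0,0,0.004],
  ],
  rotation=[
    [0,0,0],
    [0,0,0],
    [0,0,0],
    [0,0,0],
    [0,0,0],
  ],
)

```text
time: 7.98
tcp_pos: [0.4885, 0.0706, 0.0677]
ee_rot: [-180.0, -0.1, 7.9]
contact_force: [-3.1, 0.6, 15.8]
finger_gap: 0.0005
gripper_force: 7.7
```

FL gives: 5 mm under about 16 N. Now its tab, 53 mm toward the robot.

>>> play_rows(
  hand=[0,0,0,0,0,0,0,0,0],
  travel=[
    [0,0,-0.035],
    [0,0,-0.075],
    [-0.03,0,-0.075],
    [-0.053,0,-0.075],
    [-0.053,0,-0.075],
    [-0.053,0,-0.075],
    [-0.053,0,-0.05],
    [-0.053,0,-0.03],
    [-0.053,0,-0.03],
  ],
  rotation=[
    [0,0,0],
    [0,0,0],
    [0,0,0],
    [0,0,0],
    [0,0,0],
    [0,0,0],
    [0,0,0],
    [0,0,0],
    [0,0,0],
  ],
)

```text
time: 8.73
tcp_pos: [0.4359, 0.0633, 0.0942]
ee_rot: [180.0, 0.1, 7.9]
contact_force: [-0.5, 0.3, -0.0]
finger_gap: 0.0004
gripper_force: 0.0
```

Run:
```python
from h import *
s=read_state();print(s['tcp_pos'],s['contact_force'],s['q'].round(1))
cv2.imwrite("pics/w2.png",camera("scene"))
cv2.imwrite("pics/w2.png",cv2.resize(cv2.imread("pics/w2.png")[140:290,210:410],None,fx=4,fy=4,interpolation=2))
```

```text
[0.43589397 0.06325565 0.09420182] [-0.45566157  0.34591334 -0.02223651] [-16.7  30.3   1.5 135.2  -3.1  14.7 -94.5]
```

View pics/w2.png

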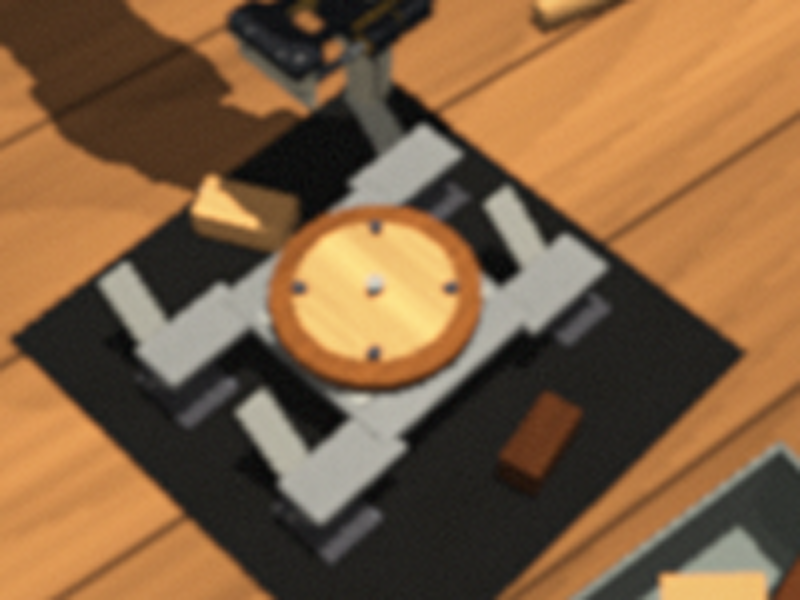

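The scene crop shows the fingertips above the front-left tab at about (370,90). The other three tabs are raised and the surroundings are undisturbed. Pressing straight down.

>>> play_rows(
  hand=[0,0,0,0,0,0,0,0,0,0,0,0],
  travel=[
    [0,0,0.005],
    [0,0,0.009],
    [0,0,0.013],
    [0,0,0.017],
    [0,0,0.021],
    [0,0,0.025],
    [0,0,0.029],
    [0,0,0.033],
    [0,0,0.037],
    [0,0,0.041],
    [0,0,0.044],
    [0,0,0.044],
  ],
  rotation=[
    [0,0,0],
    [0,0,0],
    [0,0,0],
    [0,0,0],
    [0,0,0],
    [0,0,0],
    [0,0,0],
    [0,0,0],
    [0,0,0],
    [0,0,0],
    [0,0,0],
    [0,0,0],
  ],
)

```text
time: 9.78
tcp_pos: [0.4353, 0.063, 0.0519]
ee_rot: [180.0, 0.1, 7.9]
contact_force: [-0.1, 0.6, -0.4]
finger_gap: 0.0004
gripper_force: 0.0
```

>>> play_rows(
  hand=[0,0,0,0,0,0,0,0],
  travel=[
    [0,0,0.003],
    [0,0,0.006],
    [0,0,0.009],
    [0,0,0.011],
    [0,0,0.013],
    [0,0,0.014],
    [0,0,0.014],
    [0,0,0.014],
  ],
  rotation=[
    [0,0,0],
    [0,0,0],
    [0,0,0],
    [0,0,0],
    [0,0,0],
    [0,0,0],
    [0,0,0],
    [0,0,0],
  ],
)

```text
time: 10.45
tcp_pos: [0.436, 0.0631, 0.0384]
ee_rot: [-180.0, -0.0, 7.9]
contact_force: [-0.3, -0.1, 0.5]
finger_gap: 0.0004
gripper_force: 0.0
```

>>> play_rows(
  hand=[0,0,0,0,0,0],
  travel=[
    [0,0,0.001],
    [0,0,0.002],
    [0,0,0.003],
    [0,0,0.003],
    [0,0,0.003],
    [0,0,0.003],
  ],
  rotation=[
    [0,0,0],
    [0,0,0],
    [0,0,0],
    [0,0,0],
    [0,0,0],
    [0,0,0],
  ],
)

```text
time: 10.95
tcp_pos: [0.436, 0.0632, 0.037]
ee_rot: [-180.0, -0.1, 7.9]
contact_force: [-5.0, 0.7, 32.5]
finger_gap: 0.0005
gripper_force: 16.3
```

Run:
```python
from h import *
s=read_state();print(s['tcp_pos'],s['contact_force'])
cv2.imwrite("pics/w3.png",cv2.resize(camera("scene")[140:290,210:410],None,fx=4,fy=4,interpolation=2))
```

```text
[0.43603482 0.06318802 0.03702278] [-5.02841969  0.69679423 32.52218506]
```

View pics/w3.png

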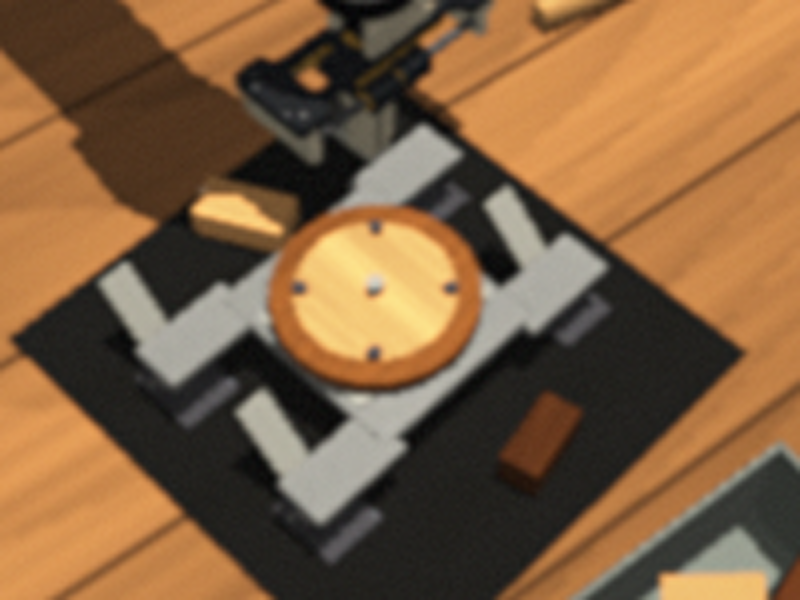

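There is a firm stop at tip height 18.0 mm, which is the flat level, and the other tabs are still raised. Retracting to check.

>>> play_rows(
  hand=[0,0,0,0,0,0,0,0,0,0,0,0],
  travel=[
    [0,0,-0.02],
    [0,0,-0.06],
    [0,0,-0.1],
    [0,0,-0.14],
    [0,0,-0.18],
    [0,0,-0.2],
    [0.03,0.03,-0.2],
    [0.04,0.07,-0.2],
    [0.05,0.11,-0.2],
    [0.05,0.15,-0.2],
    [0.05,0.19,-0.2],
    [0.05,0.23,-0.2],
  ],
  rotation=[
    [0,0,0],
    [0,0,0],
    [0,0,0],
    [0,0,0],
    [0,0,0],
    [0,0,0],
    [0,0,0],
    [0,0,0],
    [0,0,0],
    [0,0,0],
    [0,0,0],
    [0,0,0],
  ],
)

```text
time: 12.0
tcp_pos: [0.5173, -0.1595, 0.2356]
ee_rot: [-179.9, -0.1, 7.9]
contact_force: [0.4, -0.1, -0.3]
finger_gap: 0.0002
gripper_force: 0.0
```

>>> play_rows(
  hand=[0,0,0,0,0,0,0,0],
  travel=[
    [0,0.04,0],
    [0,0.08,0],
    [0,0.12,0],
    [0,0.16,0],
    [0,0.2,0],
    [0,0.24,0],
    [0,0.24,0],
    [0,0.24,0],
  ],
  rotation=[
    [0,0,0],
    [0,0,0],
    [0,0,0],
    [0,0,0],
    [0,0,0],
    [0,0,0],
    [0,0,0],
    [0,0,0],
  ],
)

```text
time: 12.67
tcp_pos: [0.5493, -0.3981, 0.2347]
ee_rot: [-180.0, -0.0, 7.7]
contact_force: [-0.1, 0.3, -0.4]
finger_gap: 0.0006
gripper_force: 0.0
```

Run:
```python
from h import *
s=read_state();print(s['tcp_pos'],s['contact_force'])
a=cv2.resize(camera("scene")[140:290,210:410],None,fx=3,fy=3,interpolation=2)[:,:590]
b=cv2.resize(camera("top")[140:262,262:412],None,fx=4.8,fy=4.8,interpolation=2)
cv2.imwrite("pics/w4.png",cv2.resize(np.hstack([a[:450,:400],b[:450,:400]]) if 0 else np.hstack([a[:,:400],cv2.resize(b,(400,450))]),(800,450)))
d=[-.075-.07,.115];R=np.array([[.9905,-.1372],[.1372,.9905]]);t=[.5739,-.0338]
# expected tab free end: raised / flat (local -70-10-80*cos)
for n,th,z in(("raised",.85,.077),("flat",0,.0185)):
    print(n,proj("top",np.r_[R@[-.08-.08*np.cos(th),.115]+t,z]))
im=camera("top")[225:275,285:312].max(2);print(im[:,8:16].mean(1).round())
```

```text
[ 0.54930447 -0.39805408  0.23467931] [-0.13833495  0.29693508 -0.41138202]
raised [[297.70894196 251.70388314]]
flat [[300.3946419  261.63469551]]
[216. 215. 216. 216. 216. 216. 216. 216. 212. 200. 206. 229. 240. 242.
 241. 241. 241. 241. 239. 235. 230. 228. 227. 227. 226. 224. 218. 211.
 206. 205. 205. 205. 202. 195. 188. 184. 179. 156. 105.  64.  56.  57.
  58.  58.  58.  57.  58.  70. 114. 170.]
```

View pics/w4.png

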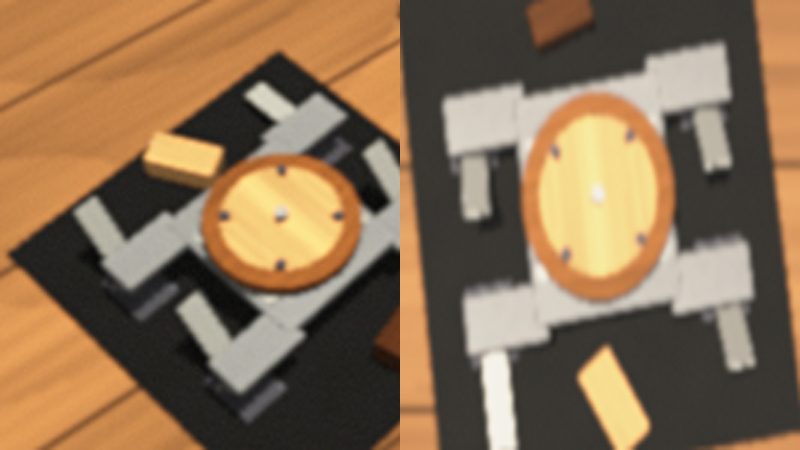

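The front-left tab now lies level and bright, with its free end at row ~262 against 261.6 expected when flat. The other three are raised and nothing else has moved.

```bash
python3 -c "
from rig import *
print(close_job())"
```

```text
the job is handed in; nothing more can be done
None
```

The front-left corner is the one that gives (about 5 mm under 16 N); its shim tab is pressed flat, the other three shims are still raised, nothing else moved in the final pictures, and the job is handed in at about 13 s with no verdict shown.

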